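# Unlock the V-block jig and hold the lens barrel pressed home

### The arm

A 6-joint arm with a two-finger parallel gripper is mounted at the origin on a cart in front of the work surface, level with it; the furniture and walls round the work are solid. World frame = base frame: x ahead of the robot, y to its left, z up, the work surface at z = 0. Lengths are in m, angles in rad, forces in N, time in s.
With the tool pointing down it reaches from about 0.325 to 0.875 m from the base axis. Payload 4.4 kg.
Tool frame: the origin (TCP) lies at the very end of the fingers, on their centre line; the grasp point (between the pads) lies 19 mm behind it; z points along the fingers, y is the line along which they close (so a half turn about z gives the same grasp; the last joint's range is limited). The gripper opens to 85 mm and grips with 20 to 120 N. Pads are 22 mm wide; open, the fingers measure 114 mm over their backs; the gripper's body (76 mm by 85 mm) begins 54 mm behind the grasp point. The pads swing forward as they close: fully open they stand 13 mm farther back than shut.
Start: joints at [-1.431, 0.207, 1.542, -0, 1.393, -0.15], TCP at [0.164, -0.551, 0.231] pointing down, gripper open.
Joint ranges: [-2.73, 2.73], [-0.86, 2.22], [0.23, 2.46], [-1.11, 4.25], [0.08, 2.63], [-2.82, 2.82]. Speed limits (rad/s): [2.79, 2.79, 3.14, 3.14, 3.14, 3.14].

### API

Orientations are given as a rotation vector (axis times angle).
In Python, from workcell import robot gives the robot as it stands.
- The arm moves only by the tool play_rows, never from a script. Its argument "commands" is a list of rows, each a list of 7 numbers: the shift along the tool's x, y, z in mm, then the turn, a rotation vector about the tool's x, y, z in degrees, then the opening, from -1 (shut) to 1 (fully open). A call has 1 to 20 rows; each row shifts and turns the commanded pose from where the row before left it, along the tool's axes as they then stand; what a row does not reach is not made up. A row lasts 1/10 s, in which the tool goes at most 50 mm and 8.59 degrees, less where a joint would pass 70% of its speed; a pose out of reach is approached as far as the arm can. A call with a gripper value outside its range is refused whole. The fingers move at their own pace and stop on an object; the grip force is fixed at half the most. Time passes only in rows, so rows that do not move let the fingers close. It gives the time, the measured TCP pose, the force, the opening and the grip force at its end, in the units of the state.
- robot.observe(): the state, without advancing time (a new reading comes with each control period).
- robot.read_camera(name): name is "scene" or "side" or "wrist"; returns the picture (400x640x3 uint8, blue, green, red); there is no depth.
- robot.calibration(name): a dict with "camera_matrix" (3x3 intrinsics, pixels), "R" (3x3) and "t" (3): a world point X has camera coordinates R X + t; the wrist camera has in their place "T_tool_cam" (4x4, takes a point from camera to tool coordinates, whose origin is the TCP and whose axes are the flange's). Camera axes: x right, y down, z forward; pixel columns grow to the right and rows downward; lengths in m; the calibration is good to about 2 mm. The wrist camera is an equidistant fisheye: a pixel r from the principal point sees the ray r / f radians off the axis. A picture is of the moment at which its call begins: read the wrist's pose just before it. calibration takes no time and is no camera call.
- robot.finish_job(): hands the job in; it is judged then, once.
The state is a dict: "t": time; "qpos": joint angles; "joint_vel": joint speeds; "tau": joint torques, N m; "tool_pos": TCP position; "tcp_rot": TCP orientation; "ft_force": force on the tool from outside, world axes, zero at the start; "ft_torque": the same for the moment, N m; "opening": finger opening in m; "grasp_force": force on a finger pad.
Only numpy, scipy, OpenCV 4.12 (cv2) and the standard library are available. Lean on these libraries where they do the work, as an engineer would, in place of code of your own. Each camera call takes 0.05 s, during which the arm holds its last target. There are 200 camera calls.

### The job

Take the key from its stand, push it fully into the lock of the V-block jig and turn it clockwise to its stop, so that the guard tongue swings off the groove; leave the key in the lock. Then lay the lens barrel in the groove, without dropping it, lengthwise and about midway, resting on both sloping faces, and press it gently down (about 10 newtons) onto both faces. Finish with the gripper fingers still holding it pressed like this, and leave the other things on the bench where they are.

Things in the scene. Friction and masses are not known exactly. Their poses are not given: they have to be found in the camera images.
- key: Steel key with a flat black bow, upright in its stand. Origin on its axis at the underside of the shoulder; z up. Blade below: 5 mm (x) by 14 mm (y), 22 mm long, the last 3 mm slimmer; the same after a half turn. Shoulder 12 x 22 mm, 4 mm high; bow above it: 10 mm thick (x), 28 mm wide (y), from 4 to 36 mm above the origin. 50 g.
- key_tip (a point): Lower end of the key's blade, 22 mm below the key's origin.
- key_stand: Grey plastic block 50 x 56 x 34 mm, fixed, with a loose slot 27 mm deep in its top, in which the key stands with its shoulder on the top. Origin at the centre of the underside; it may stand on the left or on the right of the jig.
- jig: V-block jig, fixed: an aluminium base plate 74 mm (x) by 182 mm (y), 10 mm thick, that carries two dark V saddles with bright sloping steel faces (the groove runs along y, with a 48 mm wide gap in the middle down to the base plate, so fingers can reach in beside the barrel) and, near its -y end, the lock. Origin at the underside, below the middle of the groove. z up.
- seat (a point): Where the centre of the barrel lies when it is home in the groove: 38 mm above the jig's underside, same axes as the jig, groove along y. The sloping faces stand at 45 degrees; their upper edges are 3.5 mm below this point and 18 mm to either side; saddles lie from 24 to 46 mm either way along y and the jig is 48 mm wide there.
- pad_near: The two sloping faces (one on each saddle) on the jig's -x side. Its frame is the jig's.
- pad_far: The two sloping faces (one on each saddle) on the jig's +x side. Its frame is the jig's.
- keyway (a point): Centre of the mouth of the key slot in the top of the lock cylinder (43 mm across), 46 mm above the jig's underside, on the lock's axis 85 mm from the seat towards the jig's -y. The slot is 7 mm (x) by 16 mm (y), 24 mm deep, mouth slightly bevelled. z up; this frame turns with the lock. The key fits either way round, down to its shoulder.
- lock (a joint): Turn of the lock in rad: 0 locked, grows clockwise seen from above, stop at 1.2, starts at 0 to 0.15. Stays where left (0.05 N m friction); the key has some 0.15 rad of play, so it must turn that much farther. It carries the guard tongue, a steel bar 10 mm wide reaching 86 mm from its axis along the keyway's y, 37 to 42 mm above the jig's underside; locked, it lies over the groove.
- barrel: Lens barrel: dark steel cylinder with bright bands and glass ends, 30 mm in diameter, 96 mm long, about 150 g. Origin at its centre; its long axis is y. Either way round is right.
- barrel_rest: Flat grey plastic rest 46 x 110 x 4 mm, fixed, with four small ribs (up to 10 mm high) near its ends, between which the barrel lies along y, its centre 19 mm above the bench. Origin at the centre of the underside; on the other side of the jig from the key stand.
- tape_roll: Bystander: roll of brown tape, 55 mm across, 19 mm high.
- glass_vial: Bystander: small glass vial with white cap, 23 mm across, 60 mm high.
- ear_mould_0: Bystander: small pale ear mould, 14 x 20 x 18 mm.
- bur_tin_red: Bystander: small flat red tin, 48 x 76 x 18 mm.
- amber_cup_0: Bystander: small amber cup, 45 mm across, 43 mm high.
- varnish_bottle: Bystander: small bottle with a tall tan cap, 31 mm across, 79 mm high.
There are look-alikes about, which are no part of the job. Leave any purple or red look-alike of the barrel alone. What is shaped like the jig but yellow is not meant.

How it is judged:
By the outcome, as a careful person would: the job done as asked, in the order asked, and still so for the second after the job is handed in, while the arm keeps its last pose, push and grip.
It also fails if it takes over 58 s, if anything falls off the work surface, if the arm or the gripper's body presses on something with over 40 N, if the wrist force passes 120 N, or if a joint passes its speed limit or range.

## Working session

There is one attempt and no reset: what is moved stays moved. The work goes in short steps, Python scripts to look and compute and a tool call to move; the robot and the scene stay as the last step left them, time stands still between calls to the robot, and variables do not carry over. Pictures are saved under pics/ and viewed, at most 10 in all, crops included, and the job is handed in when it is done.

Besides the shell and the picture viewer there is one more tool, called as name(argument=value, ...) on one line, values as JSON. play_rows: Moves the arm, as the interface text tells. Its arguments: {"type":"object","properties":{"commands":{"type":"array"}},"required":["commands"]}

```bash
mkdir -p pics; ls; python3 - <<'E'
from workcell import robot
import cv2,numpy as np
s=robot.observe(); print({k:np.round(v,3) for k,v in s.items()})
for n in("scene","side","wrist"):
    cv2.imwrite(f"pics/{n}0.png",robot.read_camera(n))
    c=robot.calibration(n); print(n,{k:np.round(v,4).tolist() for k,v in c.items() if not isinstance(v,str)})
E
```

```text
pics
{'t': np.float64(0.0), 'qpos': array([-1.431,  0.207,  1.543, -0.   ,  1.393, -0.15 ]), 'joint_vel': array([ 0.   ,  0.001, -0.   ,  0.001, -0.001, -0.001]), 'tau': array([ 1.0000e-03, -3.8303e+01, -2.9160e+01, -0.0000e+00,  1.1000e-02,
       -0.0000e+00]), 'tool_pos': array([ 0.164, -0.55 ,  0.23 ]), 'tcp_rot': array([-3.106, -0.453,  0.   ]), 'ft_force': array([0.293, 0.214, 0.195]), 'ft_torque': array([-0.037, -0.006,  0.014]), 'grasp_force': np.float64(0.0), 'opening': np.float64(0.085)}
scene {'camera_matrix': [[456.1969, 0.0, 318.4533], [0.0, 456.1969, 202.8307], [0.0, 0.0, 1.0]], 'R': [[0.838, -0.5452, 0.0196], [-0.2941, -0.4816, -0.8256], [0.4596, 0.6861, -0.5639]], 't': [-0.4729, 0.185, 1.7288]}
side {'camera_matrix': [[423.498, 0.0, 321.7474], [0.0, 423.498, 201.1075], [0.0, 0.0, 1.0]], 'R': [[-0.8609, -0.5088, 0.0023], [-0.2995, 0.503, -0.8107], [0.4113, -0.6986, -0.5854]], 't': [0.4639, 0.2428, 1.222]}
wrist {'camera_matrix': [[309.7069, 0.0, 322.2168], [0.0, 309.7069, 199.039], [0.0, 0.0, 1.0]], 'T_tool_cam': [[0.0005, -0.9463, -0.3232, 0.0829], [1.0, 0.0001, 0.0015, 0.0005], [-0.0014, -0.3232, 0.9463, -0.143], [0.0, 0.0, 0.0, 1.0]]}
```

View pics/scene0.png

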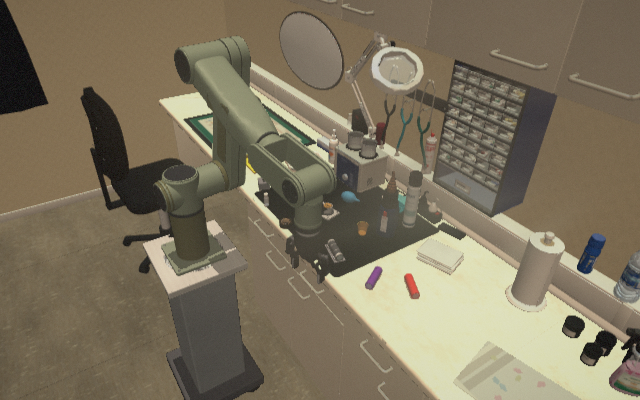

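View pics/side0.png

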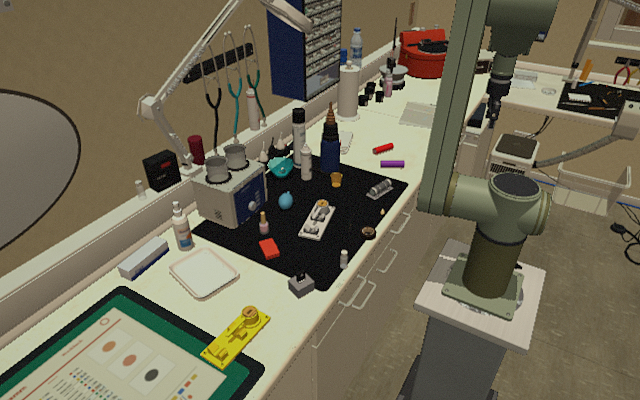

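The side view shows the jig at about (317,220), the barrel at (380,188), the key stand at (300,284), and the yellow decoy at (236,335). I'll zoom in on it.

```bash
cat > h.py <<'E'
from workcell import robot
import cv2,numpy as np
from scipy.spatial.transform import Rotation as Ro
def ray(n,uv,T=None):
    c=robot.calibration(n);K=np.array(c["camera_matrix"])
    p=(np.array(uv,float)-K[:2,2])/K[0,0]
    if n=="wrist":
        r=np.hypot(*p); d=np.r_[p/r*np.sin(r),np.cos(r)] if r>1e-9 else np.array([0,0,1.])
        M=T@np.array(c["T_tool_cam"]); return M[:3,3],M[:3,:3]@d
    R=np.array(c["R"]);t=np.array(c["t"]); return -R.T@t,R.T@np.r_[p,1]
def atz(n,uv,z,T=None):
    o,d=ray(n,uv,T); return o+d*(z-o[2])/d[2]
def proj(X,T):
    c=robot.calibration("wrist");K=np.array(c["camera_matrix"]);M=np.linalg.inv(T@np.array(c["T_tool_cam"]))
    q=M[:3,:3]@np.array(X)+M[:3,3];th=np.arctan2(np.hypot(q[0],q[1]),q[2])
    return K[:2,2]+K[0,0]*th*q[:2]/np.hypot(q[0],q[1])
def tool():
    s=robot.observe();T=np.eye(4);T[:3,:3]=Ro.from_rotvec(s["tcp_rot"]).as_matrix();T[:3,3]=s["tool_pos"];return T
E
python3 - <<'E'
from h import *
im=cv2.imread("pics/side0.png")
cv2.imwrite("pics/sidec.png",cv2.resize(im[160:310,230:430],None,fx=4,fy=4,interpolation=cv2.INTER_CUBIC))
for n,uv,z in(("jig",(317,220),.03),("barrel",(380,188),.02),("stand",(300,285),.03)): print(n,atz("side",uv,z).round(3))
E
```

```text
jig [0.547 0.017 0.03 ]
barrel [ 0.45 -0.28  0.02]
stand [0.437 0.291 0.03 ]
```

View pics/sidec.png

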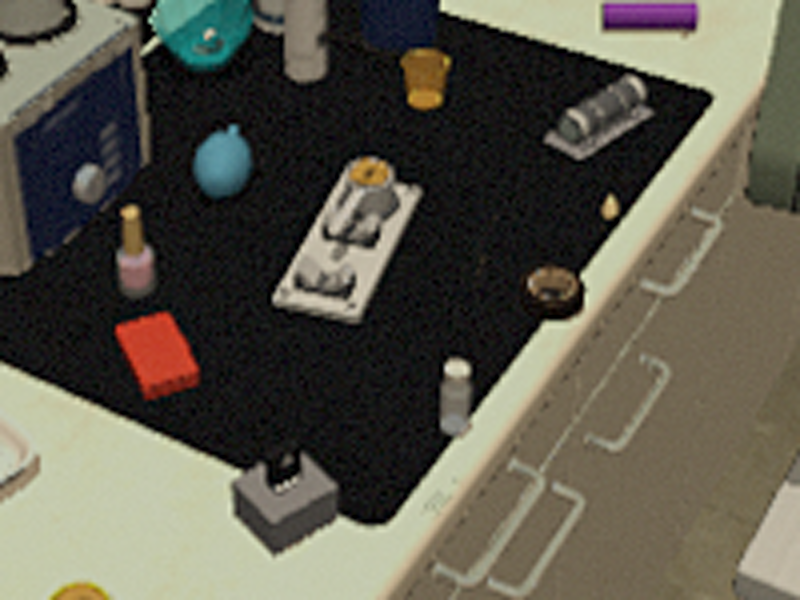

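The side view shows the lock at (322,203), which is the jig's world -y end. The key's bow is at (301,276), and the barrel is on its rest at (380,188). Next I move above the jig for one close look that covers everything.

```bash
cat >> h.py <<'E'
def go(X,yaw=None,n=None):
    """tool shift in mm (tool axes now) to world X, and yaw error in deg about tool z"""
    T=tool();d=T[:3,:3].T@(np.array(X)-T[:3,3])*1000
    y=np.arctan2(T[1,0],T[0,0]);w=0 if yaw is None else -np.degrees((yaw-y+np.pi)%(2*np.pi)-np.pi)
    print("shift",d.round(1),"turn z",round(w,2),"len",np.linalg.norm(d).round(1),"yaw",y.round(4)); return d
E
python3 - <<'E'
from h import *
go([.46,0,.28],np.pi/2)
for n,uv,z in(("lock",(322.5,202.5),.046),("c1",(298.8,235),.01),("c2",(319.5,240),.01),("c3",(335.5,206.8),.01),("key",(301,276),.06),("b1",(372.5,191.5),.02),("b2",(389,182),.02)): print(n,atz("side",uv,z).round(3))
E
```

```text
shift [ 440.8 -443.1  -48.7] turn z -73.4 len 626.9 yaw 0.2898
lock [ 0.571 -0.059  0.046]
c1 [0.571 0.094 0.01 ]
c2 [0.5  0.08 0.01]
c3 [ 0.543 -0.103  0.01 ]
key [0.437 0.285 0.06 ]
b1 [ 0.465 -0.245  0.02 ]
b2 [ 0.438 -0.336  0.02 ]
```

play_rows(commands=[[32, -32, -4, 0, 0, 0, 1], [32, -32, -4, 0, 0, 0, 1], [32, -32, -4, 0, 0, 0, 1], [32, -32, -4, 0, 0, 0, 1], [32, -32, -4, 0, 0, 0, 1], [32, -32, -4, 0, 0, 0, 1], [32, -32, -4, 0, 0, 0, 1], [32, -32, -4, 0, 0, 0, 1], [32, -32, -4, 0, 0, 0, 1], [32, -32, -4, 0, 0, 0, 1], [32, -32, -4, 0, 0, 0, 1], [32, -32, -4, 0, 0, 0, 1], [32, -32, 0, 0, 0, 0, 1], [24, -27, 0, 0, 0, -8, 1], [0, 0, 0, 0, 0, -8.5, 1], [0, 0, 0, 0, 0, -8.5, 1], [0, 0, 0, 0, 0, -8.5, 1], [0, 0, 0, 0, 0, -8.5, 1], [0, 0, 0, 0, 0, -8.5, 1], [0, 0, 0, 0, 0, -8.5, 1]])

```text
t: 2.15
tool_pos: [0.459, -0.0006, 0.2789]
tcp_rot: [-2.476, -1.933, 0.001]
ft_force: [-0.2, -0.7, -0.6]
opening: 0.0855
grasp_force: 0.0
```

play_rows(commands=[[0, 0, 0, 0, 0, -8.5, 1], [0, 0, 0, 0, 0, -8.5, 1], [0, 0, 0, 0, 0, -8.5, 1], [0, 0, 0, 0, 0, 0, 1], [0, 0, 0, 0, 0, 0, 1]])

```text
t: 2.65
tool_pos: [0.4592, -0.0007, 0.2791]
tcp_rot: [-2.0, -2.423, 0.0]
ft_force: [-0.1, 1.0, 0.3]
opening: 0.0856
grasp_force: 0.0
```

```bash
python3 - <<'E'
from h import *
T=tool();im=robot.read_camera("wrist");cv2.imwrite("pics/w1.png",im);np.save("w1.npy",T)
print(T.round(4),robot.observe()["t"])
cv2.imwrite("pics/w1b.png",cv2.resize(im,(800,500),interpolation=cv2.INTER_CUBIC))
E
```

```text
[[-1.896e-01  9.819e-01 -4.000e-04  4.592e-01]
 [ 9.819e-01  1.896e-01  1.000e-04 -7.000e-04]
 [ 2.000e-04 -4.000e-04 -1.000e+00  2.791e-01]
 [ 0.000e+00  0.000e+00  0.000e+00  1.000e+00]] 2.7
```

View pics/w1b.png

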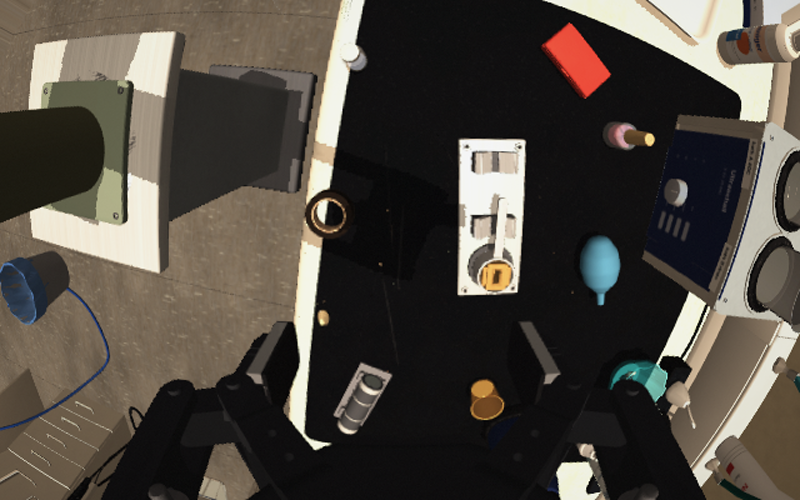

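The wrist view (shown at 1.25x) has the plate corners at (459,139), (524,139), (458,294) and (521,294). The lock slot is at about (497,276). The barrel's ends are at about (371,378) and (349,425). The key is out of view above.

```bash
python3 - <<'E'
from h import *
T=np.load("w1.npy")
c=np.array([atz("wrist",np.array(p)/1.25,.01,T) for p in((459,139),(524,139),(458,294),(521,294))])
print(c.round(3),"w",np.linalg.norm(c[0]-c[1]),np.linalg.norm(c[2]-c[3]),"l",np.linalg.norm(c[0]-c[2]),np.linalg.norm(c[1]-c[3]))
y=c[0]+c[1]-c[2]-c[3];x=c[1]+c[3]-c[0]-c[2];print("org",c.mean(0).round(4),"yaw",np.arctan2(y[1],y[0])-np.pi/2,np.arctan2(x[1],x[0]))
for n,p,z in(("key slot",(497,276),.046),("tongue end",(503,198),.042),("b1",(377,377),.019),("b2",(347,428),.019)): print(n,atz("wrist",np.array(p)/1.25,z,T).round(4))
go([.437,.285,.15])
E
```

```text
[[ 0.505  0.074  0.01 ]
 [ 0.575  0.09   0.01 ]
 [ 0.545 -0.102  0.01 ]
 [ 0.622 -0.088  0.01 ]] w 0.07210404395047572 0.07848550766664845 l 0.17967184664057465 0.18459472531638144
org [ 0.562  -0.0064  0.01  ] yaw 0.2419195848171587 0.20181408637699347
key slot [ 0.5731 -0.0573  0.046 ]
tongue end [0.558  0.0257 0.042 ]
b1 [ 0.4701 -0.2344  0.019 ]
b2 [ 0.4424 -0.3395  0.019 ]
shift [284.7  32.5 129.1] turn z 0 len 314.3 yaw 1.7621
```

play_rows(commands=[[40, 4, 0, 0, 0, 0, 1], [40, 4, 10, 0, 0, 0, 1], [40, 4, 20, 0, 0, 0, 1], [40, 5, 20, 0, 0, 0, 1], [40, 5, 20, 0, 0, 0, 1], [40, 5, 20, 0, 0, 0, 1], [30, 5, 20, 0, 0, 0, 1], [0, 0, 0, 0, 0, 0, 1], [0, 0, 0, 0, 0, 0, 1]])

```text
t: 3.6
tool_pos: [0.4382, 0.2705, 0.1686]
tcp_rot: [-1.995, -2.426, 0.003]
ft_force: [0.5, 0.7, 0.6]
opening: 0.0858
grasp_force: 0.0
```

```bash
python3 - <<'E'
from h import *
T=tool();im=robot.read_camera("wrist");cv2.imwrite("pics/w2.png",im);np.save("w2.npy",T)
print(T.round(4),robot.observe()["t"],proj([.437,.285,.06],T))
cv2.imwrite("pics/w2b.png",cv2.resize(im[150:400,160:480],(768,600),interpolation=cv2.INTER_CUBIC))
E
```

```text
[[-1.931e-01  9.812e-01 -1.600e-03  4.382e-01]
 [ 9.812e-01  1.931e-01 -1.200e-03  2.705e-01]
 [-8.000e-04 -1.700e-03 -1.000e+00  1.686e-01]
 [ 0.000e+00  0.000e+00  0.000e+00  1.000e+00]] 3.65 [324.71151241 178.65343163]
```

View pics/w2b.png

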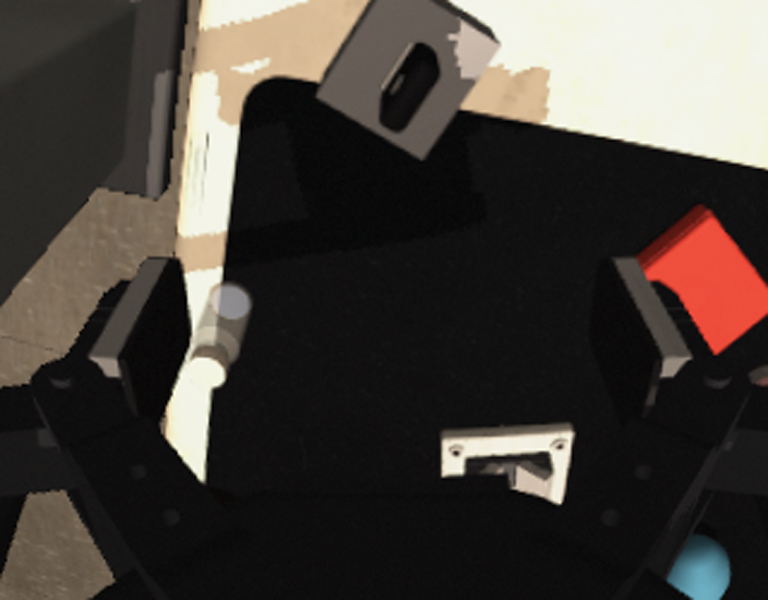

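The crop (2.4x) shows the stand's top corners at about (317,97), (423,158) and (498,42). The bow is centred near (412,85), with its long axis from about (393,130) to (430,45).

```bash
python3 - <<'E'
from h import *
T=np.load("w2.npy")
f=lambda p,z:atz("wrist",np.array([160,150])+np.array(p)/2.4,z,T)
c=[f(p,.034) for p in((317,97),(423,158),(498,42))]
e1=c[1]-c[0];e2=c[2]-c[1];print(np.array(c).round(4),np.linalg.norm(e1),np.linalg.norm(e2),np.degrees([np.arctan2(e1[1],e1[0]),np.arctan2(e2[1],e2[0])]),"centre",((c[0]+c[2])/2).round(4))
print("bow",f((412,85),.058).round(4),f((412,85),.07).round(4))
a,b=f((393,130),.07),f((430,45),.07);print(a,b,np.linalg.norm(b-a),np.degrees(np.arctan2(b[1]-a[1],b[0]-a[0])))
E
```

```text
[[0.4106 0.2609 0.034 ]
 [0.4568 0.2438 0.034 ]
 [0.4753 0.2964 0.034 ]] 0.049240126606370574 0.05577180582762264 [-20.37670798  70.65502687] centre [0.443  0.2787 0.034 ]
bow [0.4441 0.2798 0.058 ] [0.4431 0.2832 0.07  ]
[0.43991748 0.26601193 0.07      ] [0.44615265 0.29799511 0.07      ] 0.0325852878061688 78.96847808753364
```

```bash
python3 - <<'E'
from h import *
go([.443,.279,.095],np.radians(70.2))
T=np.load("w2.npy");print("vial",atz("wrist",np.array([160+228/2.4,150+300/2.4]),.0,T))
E
```

```text
shift [ 8.   5.7 74.5] turn z 30.87 len 75.1 yaw 1.764
vial [0.38140174 0.13536611 0.        ]
```

play_rows(commands=[[8, 5.7, 0, 0, 0, 0, 1], [0, 0, 0, 0, 0, 8, 1], [0, 0, 10, 0, 0, 8, 1], [0, 0, 20, 0, 0, 8, 1], [0, 0, 20, 0, 0, 6.9, 1], [0, 0, 10, 0, 0, 0, 1], [0, 0, 5, 0, 0, 0, 1], [0, 0, 0, 0, 0, 0, 1], [0, 0, 0, 0, 0, 0, 1]])

```text
t: 4.55
tool_pos: [0.4437, 0.2795, 0.1053]
tcp_rot: [2.569, 1.807, 0.003]
ft_force: [0.3, 0.6, -0.2]
opening: 0.0857
grasp_force: 0.0
```

```bash
python3 - <<'E'
from h import *
T=tool();im=robot.read_camera("wrist");cv2.imwrite("pics/w3.png",im);np.save("w3.npy",T)
print(robot.observe()["t"],proj([.443,.279,.07],T))
go([.443,.279,.04],np.radians(70.2))
cv2.imwrite("pics/w3b.png",cv2.resize(im[160:360,200:440],(720,600),interpolation=cv2.INTER_CUBIC))
E
```

```text
4.6 [321.03632396 232.30948573]
shift [-0.9 -0.7 65.4] turn z 0.03 len 65.4 yaw 1.2258
```

View pics/w3b.png

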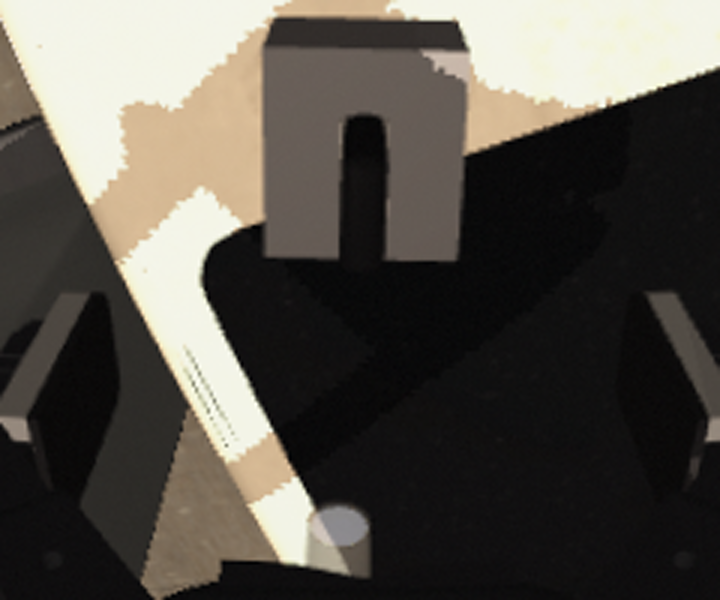

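```bash
python3 - <<'E'
from h import *
T=np.load("w3.npy")
f=lambda p,z:atz("wrist",np.array([200,160])+np.array(p)/3,z,T)
c=np.array([f(p,.034) for p in((264,257),(460,260),(265,48),(468,50))]);print(c.round(4),c.mean(0).round(4))
y=c[2]+c[3]-c[0]-c[1];print(np.linalg.norm(y)/2,np.degrees(np.arctan2(y[1],y[0])))
print("bow far top edge",f((366,116),.07), (T[:3,:3].T@(f((366,116),.07)-T[:3,3])*1000).round(1),(T[:3,:3].T@(c.mean(0)-T[:3,3])*1000).round(1))
im=cv2.imread("pics/w3.png",0)
for r in range(190,262,4): print(r,im[r,318:326].tolist())
E
```

```text
[[0.4091 0.261  0.034 ]
 [0.4568 0.2429 0.034 ]
 [0.4302 0.3128 0.034 ]
 [0.4757 0.2959 0.034 ]] [0.4429 0.2781 0.034 ]
0.05612625100311014 69.06968706447942
bow far top edge [0.45119237 0.30000993 0.07      ] [21.8  0.  35.3] [-1.6 -0.4 71.3]
190 [95, 96, 96, 95, 96, 94, 96, 96]
194 [96, 95, 94, 96, 95, 96, 95, 95]
198 [51, 40, 39, 39, 39, 40, 51, 58]
202 [8, 9, 10, 9, 7, 8, 7, 7]
206 [9, 8, 6, 7, 8, 7, 8, 8]
210 [8, 8, 8, 8, 7, 11, 7, 7]
214 [14, 13, 14, 14, 11, 14, 13, 12]
218 [18, 19, 16, 15, 17, 15, 15, 15]
222 [17, 17, 16, 17, 16, 14, 16, 14]
226 [18, 17, 17, 14, 15, 14, 14, 14]
230 [16, 16, 16, 16, 14, 15, 16, 13]
234 [17, 17, 16, 16, 14, 14, 14, 11]
238 [16, 14, 16, 14, 14, 13, 12, 11]
242 [15, 15, 14, 14, 15, 15, 13, 13]
246 [16, 16, 15, 14, 14, 12, 12, 12]
250 [11, 13, 13, 10, 12, 10, 11, 8]
254 [8, 10, 10, 10, 10, 10, 10, 6]
258 [7, 10, 8, 8, 6, 9, 10, 7]
```

The key is aligned, with the bow centred at px (321.8,231) against a predicted (321.0,232.3). I'll descend and grip.

play_rows(commands=[[-1, -0.5, 10, 0, 0, 0.5, 1], [0, 0, 15, 0, 0, 0, 1], [0, 0, 15, 0, 0, 0, 1], [0, 0, 10, 0, 0, 0, 1], [0, 0, 10, 0, 0, 0, 1], [0, 0, 4, 0, 0, 0, 1], [0, 0, 0, 0, 0, 0, 1], [0, 0, 0, 0, 0, 0, 0], [0, 0, 0, 0, 0, 0, -1], [0, 0, 0, 0, 0, 0, -1], [0, 0, 0, 0, 0, 0, -1], [0, 0, 0, 0, 0, 0, -1], [0, 0, 0, 0, 0, 0, -1], [0, 0, 0, 0, 0, 0, -1], [0, 0, 0, 0, 0, 0, -1], [0, 0, 0, 0, 0, 0, -1]])

```text
t: 6.2
tool_pos: [0.4423, 0.2786, 0.0406]
tcp_rot: [2.578, 1.795, 0.001]
ft_force: [-1.0, -0.4, 3.9]
opening: 0.009
grasp_force: 59.0
```

play_rows(commands=[[0, 0, -10, 0, 0, 0, -1], [0, 0, -20, 0, 0, 0, -1], [0, 0, -30, 0, 0, 0, -1], [0, 0, -30, 0, 0, 0, -1], [0, 0, 0, 0, 0, -8, -1], [0, 0, 0, 0, 0, -8, -1], [0, 0, 0, 0, 0, -8, -1], [0, 0, 0, 0, 0, -8, -1], [0, 0, 0, 0, 0, 0, -1]])

```text
t: 7.1
tool_pos: [0.4418, 0.2784, 0.1304]
tcp_rot: [-1.984, -2.436, 0.0]
ft_force: [0.4, -0.5, 0.2]
opening: 0.009
grasp_force: 58.6
```

```bash
python3 - <<'E'
from h import *
go([.58,-.12,.13])
print(robot.observe()["opening"],robot.observe()["grasp_force"],"cup",atz("wrist",np.array([483,405])/1.25,.0,np.load("w1.npy")))
E
```

```text
shift [-4.182e+02  5.460e+01  4.000e-01] turn z 0 len 421.7 yaw 1.7748
0.009002448595859974 58.64284336566925 cup [ 0.63101672 -0.27550015  0.        ]
```

play_rows(commands=[[-30, 4, 0, 0, 0, 0, -1], [-44, 6, 0, 0, 0, 0, -1], [-45, 6, 0, 0, 0, 0, -1], [-45, 6, 0, 0, 0, 0, -1], [-45, 6, 0, 0, 0, 0, -1], [-45, 6, 0, 0, 0, 0, -1], [-45, 6, 0, 0, 0, 0, -1], [-45, 6, 0, 0, 0, 0, -1], [-44, 5, 0, 0, 0, 0, -1], [-30, 4, 10, 0, 0, 0, -1], [0, 0, 15, 0, 0, 0, -1], [0, 0, 0, 0, 0, 0, -1], [0, 0, 0, 0, 0, 0, -1], [0, 0, 0, 0, 0, 0, -1]])

```text
t: 8.5
tool_pos: [0.5805, -0.1184, 0.1056]
tcp_rot: [-1.982, -2.437, -0.0]
ft_force: [-0.3, 0.1, 0.6]
opening: 0.009
grasp_force: 58.6
```

```bash
python3 - <<'E'
from h import *
T=tool();im=robot.read_camera("wrist");cv2.imwrite("pics/w4.png",im);np.save("w4.npy",T)
print(T.round(4),robot.observe()["t"],proj([.573,-.057,.046],T))
cv2.imwrite("pics/w4b.png",cv2.resize(im[130:380,200:440],(576,600),interpolation=cv2.INTER_CUBIC))
E
```

```text
[[-2.037e-01  9.790e-01  0.000e+00  5.805e-01]
 [ 9.790e-01  2.037e-01  2.000e-04 -1.184e-01]
 [ 2.000e-04  1.000e-04 -1.000e+00  1.056e-01]
 [ 0.000e+00  0.000e+00  0.000e+00  1.000e+00]] 8.55 [330.52090341 128.90451838]
```

View pics/w4b.png

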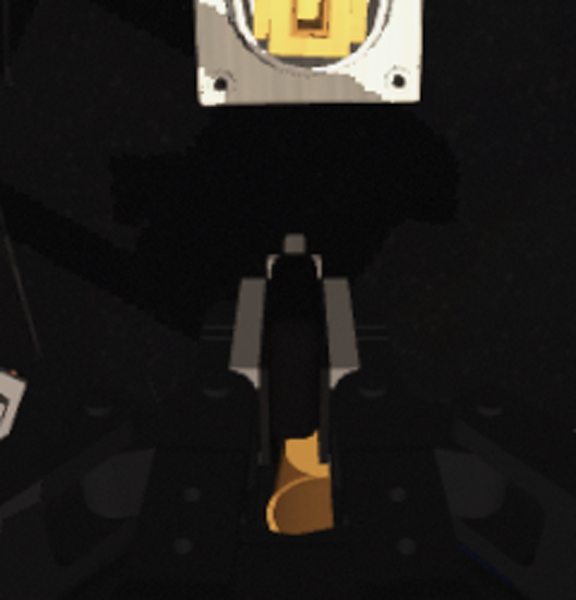

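The key is held straight, with its tip at crop (295,240). The lock is at the top edge, so I'll crop the same image higher.

```bash
python3 - <<'E'
import cv2
im=cv2.imread("pics/w4.png")
cv2.imwrite("pics/w4c.png",cv2.resize(im[40:180,260:400],(600,600),interpolation=cv2.INTER_CUBIC))
E
```

```text
(no output)
```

View pics/w4c.png

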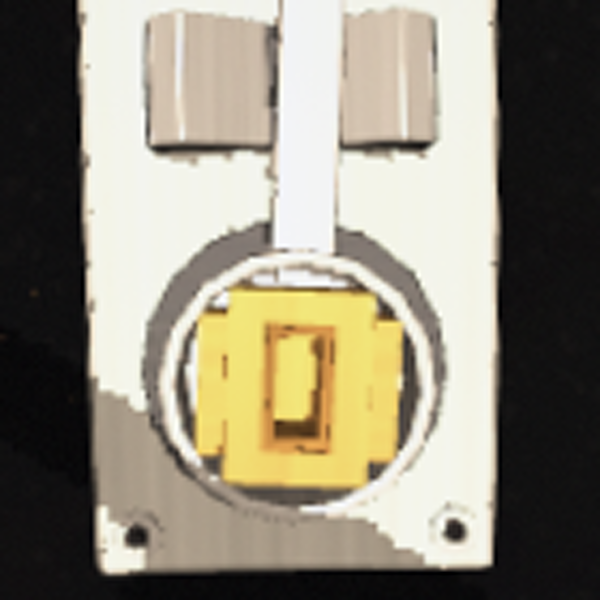

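```bash
python3 - <<'E'
from h import *
T=np.load("w4.npy");s=600/140
f=lambda p,z:atz("wrist",np.array([260,40])+np.array(p)/s,z,T)
for n,c in(("slot",[(262,323),(337,323),(264,452),(334,452)]),("plate",[(225,290),(377,290),(225,487),(377,487)])):
    c=np.array([f(p,.046) for p in c]);y=c[0]+c[1]-c[2]-c[3];print(n,c.mean(0).round(4),"wid",np.linalg.norm(c[0]-c[1]).round(4),np.linalg.norm(c[2]-c[3]).round(4),"len",np.linalg.norm(y).round(4)/2,"yaw",np.degrees(np.arctan2(y[1],y[0])).round(2))
a,b=f((308.5,0),.042),f((304,250),.042);print("tongue yaw",np.degrees(np.arctan2(*(a-b)[1::-1])),"w",np.linalg.norm(f((277,0),.042)-f((340,0),.042)))
k=f((299.5,388),.046);print("tongue line offset from slot",np.cross((a-b)[:2]/np.linalg.norm((a-b)[:2]),(k-b)[:2]))
p=[f(q,.01) for q in((98,570),(494,568))];print("plate end",p,np.linalg.norm(p[0]-p[1]),"perp yaw",np.degrees(np.arctan2(*(p[1]-p[0])[1::-1]))+90,"dist",np.linalg.norm(k[:2]-(p[0]+p[1])[:2]/2))
e=[(f((85,200),.01),f((98,570),.01)),(f((498,200),.01),f((494,568),.01))]
for u,v in e: print("edge yaw",np.degrees(np.arctan2(*(u-v)[1::-1])))
# lens saddles
for q in((150,148),(436,148)):print("saddle",f(q,.0345))
print("tip exp",[((proj(T[:3,3]+T[:3,:3]@np.array(v),T)-[200,130])*2.4).round(1) for v in((.006,0,.0286),(.006,.0025,.0286),(.007,0,.0256),(.011,0.006,.0066),(.011,-.006,.0066))])
E
```

```text
slot [ 0.5728 -0.0581  0.046 ] wid 0.0113 0.0108 len 0.01995 yaw 101.82
plate [ 0.5731 -0.0582  0.046 ] wid 0.0229 0.0236 len 0.03055 yaw 102.05
tongue yaw 100.86997235125806 w 0.009555346544331381
tongue line offset from slot 0.00037477691930414177
plate end [array([ 0.54489302, -0.10246211,  0.01      ]), array([ 0.61713652, -0.08691209,  0.01      ])] 0.073898079738772 perp yaw 102.14727203141348 dist 0.03745384620090961
edge yaw 102.41889553383763
edge yaw 102.94843826222703
saddle [ 0.54218352 -0.02592619  0.0345    ]
saddle [ 0.5863961  -0.01645662  0.0345    ]
tip exp [array([294.5, 232.7]), array([304.4, 232.7]), array([294.5, 233.9]), array([321.6, 252.4]), array([267.8, 252.4])]<stdin>:7: DeprecationWarning: Arrays of 2-dimensional vectors are deprecated. Use arrays of 3-dimensional vectors instead. (deprecated in NumPy 2.0)
```

```bash
python3 - <<'E'
from h import *
go([.5728,-.0577,.078],np.radians(101.4))
E
```

```text
shift [61.1  4.5 27.9] turn z 0.37 len 67.4 yaw 1.7762
```

play_rows(commands=[[20, 2, 0, 0, 0, 0.4, -1], [21, 2.5, 0, 0, 0, 0, -1], [20, 0, 0, 0, 0, 0, -1], [0, 0, 10, 0, 0, 0, -1], [0, 0, 10, 0, 0, 0, -1], [0, 0, 7, 0, 0, 0, -1], [0, 0, 0, 0, 0, 0, -1], [0, 0, 2, 0, 0, 0, -1], [0, 0, 2, 0, 0, 0, -1], [0, 0, 2, 0, 0, 0, -1], [0, 0, 1, 0, 0, 0, -1], [0, 0, 0, 0, 0, 0, -1]])

```text
t: 9.75
tool_pos: [0.5729, -0.059, 0.0712]
tcp_rot: [-1.992, -2.429, 0.0]
ft_force: [0.2, 1.0, -1.4]
opening: 0.0092
grasp_force: 58.6
```

No contact force with the tip 3.4 mm in. I'll go on down.

play_rows(commands=[[0, 0, 2, 0, 0, 0, -1], [0, 0, 2, 0, 0, 0, -1], [0, 0, 2, 0, 0, 0, -1], [0, 0, 2, 0, 0, 0, -1], [0, 0, 0, 0, 0, 0, -1]])

```text
t: 10.25
tool_pos: [0.5726, -0.0588, 0.0628]
tcp_rot: [-1.991, -2.429, 0.001]
ft_force: [-0.8, 0.3, -0.7]
opening: 0.0092
grasp_force: 58.6
```

play_rows(commands=[[0, 0, 3, 0, 0, 0, -1], [0, 0, 3, 0, 0, 0, -1], [0, 0, 2, 0, 0, 0, -1], [0, 0, 1, 0, 0, 0, -1], [0, 0, 1, 0, 0, 0, -1], [0, 0, 0.5, 0, 0, 0, -1], [0, 0, 0, 0, 0, 0, -1]])

```text
t: 10.95
tool_pos: [0.573, -0.059, 0.0528]
tcp_rot: [1.992, 2.429, 0.0]
ft_force: [0.8, 0.1, -1.8]
opening: 0.0091
grasp_force: 58.6
```

play_rows(commands=[[0, 0, 0.5, 0, 0, 0, -1], [0, 0, 0.5, 0, 0, 0, -1], [0, 0, 0.5, 0, 0, 0, -1], [0, 0, 0, 0, 0, 0, -1]])

```text
t: 11.35
tool_pos: [0.5732, -0.059, 0.0526]
tcp_rot: [1.992, 2.429, 0.0]
ft_force: [-3.1, 1.3, 6.5]
opening: 0.009
grasp_force: 59.8
```

play_rows(commands=[[0, 0, 0, 0, 0, 6, -1], [0, 0, 0, 0, 0, 6, -1], [0, 0, 0, 0, 0, 6, -1], [0, 0, 0, 0, 0, 6, -1], [0, 0, 0, 0, 0, 6, -1], [0, 0, 0, 0, 0, 6, -1], [0, 0, 0, 0, 0, 0, -1]])

```text
t: 12.05
tool_pos: [0.5722, -0.0589, 0.0526]
tcp_rot: [-2.645, -1.693, 0.003]
ft_force: [-4.6, 0.1, 9.6]
opening: 0.0089
grasp_force: 60.1
```

```bash
cat > st.py <<'E'
from h import *
s=robot.observe();T=tool();print(s["t"],"yaw",np.degrees(np.arctan2(T[1,0],T[0,0])).round(2),"F",s["ft_force"].round(1),"M",s["ft_torque"].round(2),"op",s["opening"].round(4),"p",T[:3,3].round(4))
E
python3 st.py
```

```text
Traceback (most recent call last):
  File "st.py", line 2, in <module>
    s=robot.observe();T=tool();print(s["t"],"yaw",np.degrees(np.arctan2(T[1,0],T[0,0])).round(2),"F",s["ft_force"].round(1),"M",s["ft_torque"].round(2),"op",s["opening"].round(4),"p",T[:3,3].round(4))
                                                                                                                                                             ^^^^^^^^^^^^^^^^^^
AttributeError: 'float' object has no attribute 'round'
```

play_rows(commands=[[0, 0, 0, 0, 0, 6, -1], [0, 0, 0, 0, 0, 6, -1], [0, 0, 0, 0, 0, 6, -1], [0, 0, 0, 0, 0, 6, -1], [0, 0, 0, 0, 0, 6, -1], [0, 0, 0, 0, 0, 4, -1], [0, 0, 0, 0, 0, 0, -1]])

```text
t: 12.75
tool_pos: [0.5714, -0.0582, 0.0525]
tcp_rot: [-3.023, -0.846, 0.005]
ft_force: [-7.7, 2.7, 12.2]
opening: 0.0092
grasp_force: 60.5
```

```bash
sed -i 's/s\["opening"\].round(4)/s["opening"]/' st.py; python3 st.py
```

```text
12.75 yaw 31.26 F [-7.7  2.7 12.2] M [ 0.45  1.34 -0.02] op 0.009217835098576186 p [ 0.5714 -0.0582  0.0525]
```

play_rows(commands=[[0, 0, 0, 0, 0, 3, -1], [0, 0, 0, 0, 0, 3, -1], [0, 0, 0, 0, 0, 2, -1], [0, 0, 0, 0, 0, 0, -1], [0, 0, 0, 0, 0, 0, -1]])

```text
t: 13.25
tool_pos: [0.5713, -0.058, 0.0526]
tcp_rot: [-3.074, -0.635, 0.006]
ft_force: [-8.2, 2.9, 11.5]
opening: 0.009
grasp_force: 60.5
```

```bash
python3 st.py
```

```text
13.25 yaw 23.33 F [-8.2  2.9 11.5] M [0.55 1.32 0.06] op 0.009041865567271854 p [ 0.5713 -0.058   0.0526]
```

play_rows(commands=[[0, 0, 0, 0, 0, 2, -1], [0, 0, 0, 0, 0, 2, -1], [0, 0, 0, 0, 0, 0, -1]])

```text
t: 13.55
tool_pos: [0.5712, -0.0579, 0.0525]
tcp_rot: [-3.095, -0.528, 0.006]
ft_force: [-7.6, 3.7, 12.4]
opening: 0.0092
grasp_force: 60.7
```

```bash
python3 st.py
```

```text
13.55 yaw 19.37 F [-7.6  3.7 12.4] M [0.56 1.33 0.37] op 0.009193425387809474 p [ 0.5712 -0.0579  0.0525]
```

The torque rises at the stop (Mz 0.37). I'll turn 2° more, release, lift and look.

play_rows(commands=[[0, 0, 0, 0, 0, 2, -1], [0, 0, 0, 0, 0, 0, -1], [0, 0, -0.5, 0, 0, 0, -1], [0, 0, 0, 0, 0, 0, -0.4], [0, 0, 0, 0, 0, 0, -0.2], [0, 0, 0, 0, 0, 0, 0], [0, 0, 0, 0, 0, 0, 0], [0, 0, 0, 0, 0, 0, 0], [0, 0, -10, 0, 0, 0, 0], [0, 0, -25, 0, 0, 0, 0], [0, 0, -30, 0, 0, 0, 0], [-20, 0, -20, 0, 0, -8, 0.5], [-30, 0, 0, 0, 0, -8, 1], [-40, 0, 0, 0, 0, -8, 1], [0, 0, 0, 0, 0, -8, 1], [0, 0, 0, 0, 0, -8, 1], [0, 0, 0, 0, 0, -8, 1], [0, 0, 0, 0, 0, -8, 1]])

```text
t: 15.35
tool_pos: [0.4936, -0.1, 0.1378]
tcp_rot: [2.514, 1.881, 0.001]
ft_force: [1.1, 0.4, -0.6]
opening: 0.0855
grasp_force: 0.0
```

```bash
python3 - <<'E'
from h import *
T=tool();im=robot.read_camera("wrist");cv2.imwrite("pics/w5.png",im);np.save("w5.npy",T)
print(T.round(4),robot.observe()["t"],"lock",proj([.573,-.058,.08],T),"tongue",proj([.573+.072,-.058+.047,.042],T),"seat",proj([.5547,.0249,.03],T),"barrel",proj([.456,-.287,.02],T))
go([.456,-.287,.12],np.radians(75.2))
cv2.imwrite("pics/w5b.png",im[0:400,60:640])
E
```

```text
[[ 2.821e-01  9.594e-01  1.300e-03  4.936e-01]
 [ 9.594e-01 -2.821e-01 -5.000e-04 -1.000e-01]
 [-1.000e-04  1.400e-03 -1.000e+00  1.378e-01]
 [ 0.000e+00  0.000e+00  0.000e+00  1.000e+00]] 15.4 lock [418.35743066 129.783819  ] tongue [470.19986013  50.43269871] seat [351.50308472  31.09394147] barrel [336.0839303  346.75488531]
shift [-190.2   16.    17.8] turn z -1.38 len 191.7 yaw 1.2884
```

View pics/w5b.png

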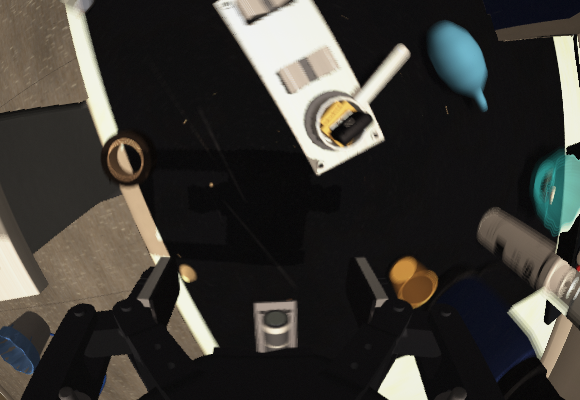

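The tongue has swung clear, with its end at px (464,48), and the key stands in the lock. I'll go behind the barrel so the camera sits over it for one close look.

```bash
python3 - <<'E'
from h import *
T=np.load("w5.npy");e=atz("wrist",(464.5,48),.042,T)-np.array([.5729,-.0581,.042]);print("tongue",np.degrees(np.arctan2(e[1],e[0])),np.linalg.norm(e))
go([.436,-.360,.12],np.radians(75.2))
E
```

```text
tongue 36.50185276162706 0.08379718015405689
shift [-265.8   17.1   17.8] turn z -1.38 len 267.0 yaw 1.2884
```

play_rows(commands=[[-30, 2, 0, 0, 0, -1.4, 1], [-40, 3, 3, 0, 0, 0, 1], [-40, 3, 3, 0, 0, 0, 1], [-40, 3, 3, 0, 0, 0, 1], [-40, 3, 3, 0, 0, 0, 1], [-40, 3, 3, 0, 0, 0, 1], [-30, 0, 3, 0, 0, 0, 1], [0, 0, 0, 0, 0, 0, 1], [0, 0, 0, 0, 0, 0, 1], [0, 0, 0, 0, 0, 0, 1]])

```text
t: 16.4
tool_pos: [0.4406, -0.3538, 0.1189]
tcp_rot: [-2.497, -1.905, -0.001]
ft_force: [0.3, 0.3, 0.1]
opening: 0.0851
grasp_force: 0.0
```

```bash
python3 - <<'E'
from h import *
T=np.load("w5.npy");im=cv2.imread("pics/w5.png",0)
m=np.zeros_like(im);m[35:88,432:475]=(im[35:88,432:475]>110)*255
n,l,s,c=cv2.connectedComponentsWithStats(m);i=1+s[1:,4].argmax();print(s[i])
ys,xs=np.where(l==i);P=np.array([atz("wrist",(x,y),.042,T)[:2] for x,y in zip(xs,ys)])
C=P-P.mean(0);u=np.linalg.svd(C,full_matrices=False)[2][0];u*=np.sign(u[0])
print("tongue yaw",np.degrees(np.arctan2(u[1],u[0])),"width",np.ptp(C@[-u[1],u[0]]),"far",((P-[.5729,-.0581])@u).max(),"off",(np.array([.5729,-.0581])-P.mean(0))@[-u[1],u[0]])
T=tool();im=robot.read_camera("wrist");cv2.imwrite("pics/w6.png",im);np.save("w6.npy",T)
print(T[:3,3].round(4),robot.observe()["t"],"barrel",proj([.456,-.287,.02],T))
cv2.imwrite("pics/w6b.png",cv2.resize(im[40:240,220:420],(600,600),interpolation=cv2.INTER_CUBIC))
E
```

```text
[432  44  38  44 796]
tongue yaw 35.15339787786227 width 0.01389543297237943 far 0.08544292080298962 off -0.0017062388700201895
[ 0.4406 -0.3538  0.1189] 16.45 barrel [318.4320649  114.88922774]
```

View pics/w6b.png

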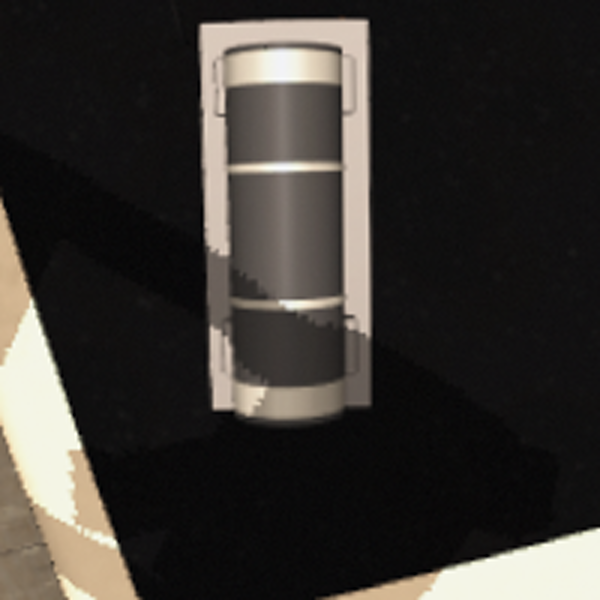

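The barrel lies in its rest, seen with its axis from crop (283,45) to (288,418). The rest's corners are at (200,25), (368,20), (213,410) and (370,405).

```bash
python3 - <<'E'
from h import *
T=np.load("w6.npy")
f=lambda p,z:atz("wrist",np.array([220,40])+np.array(p)/3,z,T)
c=np.array([f(p,.004) for p in((200,25),(369,20),(213,410),(371,405))]);y=c[0]+c[1]-c[2]-c[3]
print("rest",c.mean(0).round(4),np.linalg.norm(y)/2,np.linalg.norm(c[0]-c[1]),np.linalg.norm(c[2]-c[3]),np.degrees(np.arctan2(y[1],y[0])))
b=[(f((224,60),.02)+f((342,60),.02))/2,(f((231,400),.02)+f((345,400),.02))/2];d=b[0]-b[1]
print("w",np.linalg.norm(f((224,60),.02)-f((342,60),.02)),"yaw",np.degrees(np.arctan2(d[1],d[0])))
e=[f((283,43),.026),f((288,420),.02)];print("ends",e,np.linalg.norm(e[0]-e[1]),"mid",(e[0]+e[1])/2)
k=[f((285,168),.034),f((287,302),.034)];print("bands mid",(k[0]+k[1])/2)
m=(b[0]+b[1])/2; go([m[0],m[1],.1]);go([*c.mean(0)[:2],.1])
E
```

```text
rest [ 0.4543 -0.2851  0.004 ] 0.10905415948735381 0.045815603240702635 0.045444663305016224 75.65812806555381
w 0.029982122225025692 yaw 75.35562537637384
ends [array([ 0.46549362, -0.24114495,  0.026     ]), array([ 0.44013801, -0.33705769,  0.02      ])] 0.0993889310292685 mid [ 0.45281581 -0.28910132  0.023     ]
bands mid [ 0.4534834  -0.28818621  0.034     ]
shift [66.4 -5.4 19. ] turn z 0 len 69.3 yaw 1.3044
shift [69.7 -5.  19. ] turn z 0 len 72.4 yaw 1.3044
```

play_rows(commands=[[30, -2.5, 0, 0, 0, -0.7, 1], [38, -2.2, 0, 0, 0, 0, 1], [0, 0, 20, 0, 0, 0, 1], [0, 0, 30, 0, 0, 0, 1], [0, 0, 30, 0, 0, 0, 1], [0, 0, 20, 0, 0, 0, 1], [0, 0, 11, 0, 0, 0, 1], [0, 0, 0, 0, 0, 0, 1], [0, 0, 0, 0, 0, 0, 1]])

```text
t: 17.35
tool_pos: [0.4541, -0.2879, 0.0086]
tcp_rot: [2.484, 1.921, 0.0]
ft_force: [0.7, -0.1, -1.0]
opening: 0.0855
grasp_force: 0.0
```

play_rows(commands=[[0, 0, 0, 0, 0, 0, 0.2], [0, 0, 0, 0, 0, 0, -0.1], [0, 0, 0, 0, 0, 0, -0.2], [0, 0, 0, 0, 0, 0, -0.4], [0, 0, 0, 0, 0, 0, -1], [0, 0, 0, 0, 0, 0, -1], [0, 0, 0, 0, 0, 0, -1], [0, 0, 0, 0, 0, 0, -1], [0, 0, 0, 0, 0, 0, -1]])

```text
t: 18.25
tool_pos: [0.4536, -0.2883, 0.0086]
tcp_rot: [2.485, 1.921, -0.0]
ft_force: [-2.0, 0.8, 5.8]
opening: 0.0281
grasp_force: 59.0
```

```bash
python3 st.py
```

```text
18.25 yaw 75.4 F [-2.   0.8  5.8] M [0.15 0.24 0.07] op 0.028063666435830362 p [ 0.4536 -0.2883  0.0086]
```

play_rows(commands=[[0, 0, -5, 0, 0, 0, -1], [0, 0, -15, 0, 0, 0, -1], [0, 0, -25, 0, 0, 0, -1], [0, 0, -30, 0, 0, 0, -1], [0, 0, -30, 0, 0, 0, -1], [0, 0, -5, 0, 0, -6, -1], [0, 0, 0, 0, 0, -7, -1], [0, 0, 0, 0, 0, -7, -1], [0, 0, 0, 0, 0, -7, -1], [0, 0, 0, 0, 0, 0, -1], [0, 0, 0, 0, 0, 0, -1]])

```text
t: 19.35
tool_pos: [0.4533, -0.2879, 0.1182]
tcp_rot: [1.971, 2.446, 0.0]
ft_force: [-0.2, 0.3, -1.4]
opening: 0.0283
grasp_force: 59.4
```

```bash
python3 st.py; python3 - <<'E'
from h import *
go([.5549,.0239,.119],np.radians(102.4))
E
```

```text
19.35 yaw 102.26 F [-0.2  0.3 -1.4] M [-0.06 -0.02  0.07] op 0.02827452011075673 p [ 0.4533 -0.2879  0.1182]
shift [283.1 165.4  -0.8] turn z -0.14 len 327.9 yaw 1.7847
```

play_rows(commands=[[20, 12, 0, 0, 0, -0.1, -1], [30, 18, 0, 0, 0, 0, -1], [35, 20, 0, 0, 0, 0, -1], [35, 20, 0, 0, 0, 0, -1], [35, 20, 0, 0, 0, 0, -1], [35, 20, 0, 0, 0, 0, -1], [35, 20, 0, 0, 0, 0, -1], [30, 18, 0, 0, 0, 0, -1], [20, 12, 0, 0, 0, 0, -1], [8, 5, 0, 0, 0, 0, -1], [0, 0, 0, 0, 0, 0, -1], [0, 0, 0, 0, 0, 0, -1], [0, 0, 0, 0, 0, 0, -1]])

```text
t: 20.65
tool_pos: [0.5529, 0.0228, 0.1177]
tcp_rot: [-1.969, -2.448, 0.001]
ft_force: [-0.4, 0.9, -1.5]
opening: 0.0281
grasp_force: 59.5
```

```bash
python3 st.py; python3 - <<'E'
from h import *
go([.5549,.0239,.028],np.radians(102.4))
T=tool();im=robot.read_camera("wrist");cv2.imwrite("pics/w7.png",im);np.save("w7.npy",T)
E
```

```text
20.65 yaw 102.39 F [-0.4  0.9 -1.5] M [ 0.02 -0.    0.01] op 0.028140335080727656 p [0.5529 0.0228 0.1177]
shift [ 0.6  2.3 89.7] turn z -0.01 len 89.7 yaw 1.7871
```

play_rows(commands=[[0.6, 2.3, 0, 0, 0, 0, -1], [0, 0, 15, 0, 0, 0, -1], [0, 0, 25, 0, 0, 0, -1], [0, 0, 25, 0, 0, 0, -1], [0, 0, 12, 0, 0, 0, -1], [0, 0, 4, 0, 0, 0, -1], [0, 0, 2, 0, 0, 0, -1], [0, 0, 0, 0, 0, 0, -1], [0, 0, 0, 0, 0, 0, -1]])

```text
t: 21.6
tool_pos: [0.5565, 0.0251, 0.036]
tcp_rot: [1.965, 2.449, 0.002]
ft_force: [0.5, 0.2, -2.2]
opening: 0.0278
grasp_force: 59.4
```

```bash
python3 st.py
```

```text
21.6 yaw 102.51 F [ 0.5  0.2 -2.2] M [0.01 0.06 0.07] op 0.027761444095687676 p [0.5565 0.0251 0.036 ]
```

play_rows(commands=[[0, -0.8, 2, 0, 0, 0, -1], [0, 0, 2, 0, 0, 0, -1], [0, 0, 1, 0, 0, 0, -1], [0, 0, 1, 0, 0, 0, -1], [0, 0, 0, 0, 0, 0, -1], [0, 0, 0, 0, 0, 0, -1]])

```text
t: 22.2
tool_pos: [0.5545, 0.0251, 0.0287]
tcp_rot: [-1.966, -2.45, 0.0]
ft_force: [-0.4, -0.2, -1.8]
opening: 0.0281
grasp_force: 59.4
```

```bash
python3 st.py
```

```text
22.2 yaw 102.51 F [-0.4 -0.2 -1.8] M [ 0.04 -0.02  0.01] op 0.02808738217224552 p [0.5545 0.0251 0.0287]
```

play_rows(commands=[[0, 0, 0.5, 0, 0, 0, -1], [0, 0, 0.5, 0, 0, 0, -1], [0, 0, 0.5, 0, 0, 0, -1], [0, 0, 0, 0, 0, 0, -1], [0, 0, 0, 0, 0, 0, -1]])

```text
t: 22.7
tool_pos: [0.5547, 0.025, 0.0284]
tcp_rot: [1.966, 2.45, -0.0]
ft_force: [-3.9, 0.3, 6.6]
opening: 0.028
grasp_force: 60.4
```

```bash
python3 st.py
```

```text
22.7 yaw 102.51 F [-3.9  0.3  6.6] M [0.04 0.48 0.08] op 0.027992473591014578 p [0.5547 0.025  0.0284]
```

Contact is mainly on the far face (Fx -3.9), so I'll ease towards -x.

play_rows(commands=[[0, -0.4, 0, 0, 0, 0, -1], [0, -0.3, 0, 0, 0, 0, -1], [0, 0, 0, 0, 0, 0, -1], [0, 0, 0, 0, 0, 0, -1]])

```text
t: 23.1
tool_pos: [0.5547, 0.025, 0.0284]
tcp_rot: [1.966, 2.449, 0.002]
ft_force: [-2.3, 1.1, 5.2]
opening: 0.0278
grasp_force: 60.3
```

```bash
python3 st.py
```

```text
23.1 yaw 102.5 F [-2.3  1.1  5.2] M [0.16 0.23 0.05] op 0.027780566365168246 p [0.5547 0.025  0.0284]
```

play_rows(commands=[[0, -0.4, 0.3, 0, 0, 0, -1], [0, -0.4, 0.3, 0, 0, 0, -1], [0, 0, 0, 0, 0, 0, -1], [0, 0, 0, 0, 0, 0, -1]])

```text
t: 23.5
tool_pos: [0.5541, 0.0247, 0.0277]
tcp_rot: [1.965, 2.449, 0.002]
ft_force: [-2.3, 0.1, 5.6]
opening: 0.0279
grasp_force: 60.3
```

```bash
python3 st.py
```

```text
23.5 yaw 102.51 F [-2.3  0.1  5.6] M [0.13 0.14 0.05] op 0.027883300090698084 p [0.5541 0.0247 0.0277]
```

play_rows(commands=[[0, -0.4, 0.2, 0, 0, 0, -1], [0, -0.4, 0.2, 0, 0, 0, -1], [0, 0, 0, 0, 0, 0, -1], [0, 0, 0, 0, 0, 0, -1]])

```text
t: 23.9
tool_pos: [0.554, 0.0247, 0.0277]
tcp_rot: [1.965, 2.448, 0.004]
ft_force: [-0.4, 1.8, 6.6]
opening: 0.028
grasp_force: 60.3
```

```bash
python3 st.py
```

```text
23.9 yaw 102.5 F [-0.4  1.8  6.6] M [0.22 0.08 0.06] op 0.027955086127871964 p [0.554  0.0247 0.0277]
```

Seated in both faces at the expected height of 27.7 mm, with the lateral force balanced. Now I'll press to about 10 N.

play_rows(commands=[[0, 0, 0.3, 0, 0, 0, -1], [0, 0, 0.3, 0, 0, 0, -1], [0, 0, 0, 0, 0, 0, -1], [0, 0, 0, 0, 0, 0, -1]])

```text
t: 24.3
tool_pos: [0.554, 0.0247, 0.0276]
tcp_rot: [1.965, 2.448, 0.004]
ft_force: [-1.5, 1.3, 9.5]
opening: 0.0277
grasp_force: 60.7
```

```bash
python3 st.py
```

```text
24.3 yaw 102.5 F [-1.5  1.3  9.5] M [ 0.24  0.25 -0.01] op 0.027716846228838753 p [0.554  0.0247 0.0276]
```

play_rows(commands=[[0, -0.4, 0.1, 0, 0, 0, -1], [0, 0, 0, 0, 0, 0, -1], [0, 0, 0, 0, 0, 0, -1], [0, 0, 0, 0, 0, 0, -1], [0, 0, 0, 0, 0, 0, -1]])

```text
t: 24.8
tool_pos: [0.554, 0.0247, 0.0276]
tcp_rot: [1.964, 2.448, 0.005]
ft_force: [-1.3, 1.3, 9.2]
opening: 0.028
grasp_force: 60.7
```

```bash
python3 st.py; python3 - <<'E'
from h import *
T=tool();im=robot.read_camera("wrist");cv2.imwrite("pics/w8.png",im)
g=cv2.cvtColor(im,cv2.COLOR_BGR2GRAY)
# near end of barrel (camera side) along its axis, top line
u=[proj(T[:3,3]+T[:3,:3]@np.array([x/1000,0,-.0254+.02]),T) for x in range(30,70,2)]
print([(x,int(g[int(round(p[1])),int(round(p[0]))])) for x,p in zip(range(30,70,2),u)])
E
python3 st.py
```

```text
24.8 yaw 102.51 F [-1.3  1.3  9.2] M [0.26 0.2  0.06] op 0.02804134752168371 p [0.554  0.0247 0.0276]
[(30, 140), (32, 232), (34, 232), (36, 232), (38, 233), (40, 216), (42, 158), (44, 212), (46, 119), (48, 122), (50, 99), (52, 237), (54, 255), (56, 255), (58, 255), (60, 255), (62, 255), (64, 50), (66, 30), (68, 31)]
24.85 yaw 102.51 F [-1.5  2.1  9.8] M [0.3  0.19 0.06] op 0.027962697193920152 p [0.554  0.0247 0.0276]
```

The press is steady at about 9.5 N and balanced on both faces, with the barrel midway. I'm handing in.

```bash
python3 -c "
from workcell import robot
print(robot.finish_job())"
```

```text
the job is handed in; nothing more can be done
None
```

The job is handed in after about 25 s: the key is fully in the lock and turned to its stop with the tongue swung off the groove, and the gripper holds the barrel about midway in the groove, pressed onto both faces at roughly 10 N. No verdict was returned.

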